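# Load the fluting carrier with turning blanks and index it

### The job

Bring the carrier back along the rails into the detent of the loading station (yellow flag), put the dark offcut that was left on it into the red scrap bin, and load every pale turning blank from the bench into the carrier, one to a slot, any slots. With the carrier at the loading station, slide the tailstock fully home so that every blank is held between its two centres; then push the carrier until it sits in the detent of the fluting station (green flag), and leave the other things on the bench where they are.

Things in the scene. Friction and masses are not known exactly. Their poses are not given: they have to be found in the camera images.
- rail: Slide: two fixed aluminium rails on the bench. Origin on the bench, under the middle of the carrier when it is at the loading station. +x points away from the robot, +y to its left, along the rails, the way the carrier goes. Low flags on the near side: yellow at y 0 (loading), green at y 140 mm (fluting). Behind the green one, from x 164 mm on, 220 mm high, stands the parked fluting head.
- carrier (a joint): Place of the carrier along the rails, m: 0 at the loading station (yellow), 0.14 at the fluting station (green), end stops at -0.012 and 0.19. At each station a spring plunger drops into a detent: some 5 to 8 N to push out of it or into it; it pulls the carrier in over the last 3 mm or so. Elsewhere it slides with about 1.5 N and stays where left. It starts part-way.
- carrier_tab (a point): Grip point of the blue upright tab on the far side of the carrier, 116 mm above the bench: 14 mm thick along rail y, 20 mm across along rail x; its top is 14 mm above this point, the aluminium bar it stands on 32 mm below. Axes as the rail's. The carrier is a plywood deck 225 x 244 mm, its top 36 mm above the bench.
- tailstock (a joint): How far the tailstock is drawn back towards the robot (rail -x), m: 0 = fully home at its stop (end bars 120.5 mm apart, blanks held), 0.045 = fully back. Slides with about 3 N of friction, stays where left. Fully back the tips of facing cones are 145.5 mm apart, fully home 100.5 mm. It starts too nearly home for a blank to go in.
- tail_tab (a point): Grip point of the orange upright tab on the tailstock, the dark steel bar across the near side of the carrier, 114 mm above the bench: 14 mm thick along rail x, 44 mm wide along rail y; its top is 14 mm above this point, the bar's top 30 mm below. The one bar has four cone centres and serves all slots at once. Axes as the rail's.
- slot1 (a point): Slot 1 of 4, 56 mm apart, from right to left: middle of a held blank, 68 mm above the bench, blank along x, axes as the rail's. Fixed cone (9 mm thick) reaches in to x +50 mm, tailstock cone fully back to x -95 mm: lay the blank at about x -22 mm; the tailstock then pushes it home. Rests at x -55 and +22 mm (8 mm thick): notch 27 mm wide, 12 mm lower, lead-ins to 11 mm above the point.
- slot2 (a point): Slot 2 of 4, 56 mm apart, from right to left: middle of a held blank, 68 mm above the bench, blank along x, axes as the rail's. Fixed cone (9 mm thick) reaches in to x +50 mm, tailstock cone fully back to x -95 mm: lay the blank at about x -22 mm; the tailstock then pushes it home. Rests at x -55 and +22 mm (8 mm thick): notch 27 mm wide, 12 mm lower, lead-ins to 11 mm above the point.
- slot3 (a point): Slot 3 of 4, 56 mm apart, from right to left: middle of a held blank, 68 mm above the bench, blank along x, axes as the rail's. Fixed cone (9 mm thick) reaches in to x +50 mm, tailstock cone fully back to x -95 mm: lay the blank at about x -22 mm; the tailstock then pushes it home. Rests at x -55 and +22 mm (8 mm thick): notch 27 mm wide, 12 mm lower, lead-ins to 11 mm above the point.
- slot4 (a point): Slot 4 of 4, 56 mm apart, from right to left: middle of a held blank, 68 mm above the bench, blank along x, axes as the rail's. Fixed cone (9 mm thick) reaches in to x +50 mm, tailstock cone fully back to x -95 mm: lay the blank at about x -22 mm; the tailstock then pushes it home. Rests at x -55 and +22 mm (8 mm thick): notch 27 mm wide, 12 mm lower, lead-ins to 11 mm above the point.
- blank1: Turning blank 1: pale square wooden bar 120 x 24 x 24 mm, about 50 g, with an 11 mm square bore in the middle of each end. Origin at its centre, x along its length. Two to four blanks are present, lying on the bench to the robot's right; the blanks are alike and either end may face either way, any side up.
- blank2: Turning blank 2: pale square wooden bar 120 x 24 x 24 mm, about 50 g, with an 11 mm square bore in the middle of each end. Origin at its centre, x along its length. Two to four blanks are present, lying on the bench to the robot's right; the blanks are alike and either end may face either way, any side up.
- blank3: Turning blank 3: pale square wooden bar 120 x 24 x 24 mm, about 50 g, with an 11 mm square bore in the middle of each end. Origin at its centre, x along its length. Two to four blanks are present, lying on the bench to the robot's right; the blanks are alike and either end may face either way, any side up.
- blank4: Turning blank 4: pale square wooden bar 120 x 24 x 24 mm, about 50 g, with an 11 mm square bore in the middle of each end. Origin at its centre, x along its length. Two to four blanks are present, lying on the bench to the robot's right; the blanks are alike and either end may face either way, any side up.
- offcut: Dark wooden offcut, 36 (x) x 30 (y) x 40 (z) mm, about 30 g, origin at the centre of its underside; left standing on the carrier's deck between the rests, anywhere along them.
- bin_red: Red open bin, the scrap bin, fixed, 125 x 125 mm, 60 mm high, walls and floor 5 mm, origin under its centre. It and the blue bin stand to the robot's left, either one nearer.
- bin_blue: Blue open bin, same size, fixed: not for scrap.
- glue: Yellow glue bottle, 56 mm across, 150 mm high, standing; a bystander. Origin at the centre of its underside.
- screwdriver: Red screwdriver lying on the bench beyond the blanks; a bystander.
- wrench: Wrench lying flat on the bench between the robot and the carrier, to the right; a bystander.
- tape: Roll of blue tape, 70 mm across, 24 mm high, lying flat between the robot and the rails, to the left; a bystander.
- sanding_block: Cork sanding block 70 x 45 x 30 mm, beside the blanks; a bystander.
- jar: Amber jar, 70 mm across, 90 mm high; a bystander beyond the bins.
Mind the look-alikes: they are no part of the job. Of the things shaped like the bin_red, the red one is meant. What is shaped like the blank4 but purple is not meant.

How it is judged:
By the outcome, as a careful person would: the job done as asked, in the order asked, and still so for the second after the job is handed in, with the robot touching nothing.
Of blank1, blank2, blank3, blank4 only 2 to 4 are there at a start; the rules pass over those that are not, and their reading is None.
At some moment in a run one of blank1, blank2, blank3, blank4, offcut may be knocked a few centimetres aside while the robot is not near it.
Once in a run the grip may slacken for a moment while it holds something.
It also fails if it takes over 210 s, if anything falls off the work surface, if the arm or the gripper's body presses on something with over 40 N, if the wrist force passes 120 N, or if a joint passes its speed limit or range.

### The arm

A 6-joint arm with a two-finger parallel gripper is mounted at the origin on the work surface. World frame = base frame: x ahead of the robot, y to its left, z up, the work surface at z = 0. Lengths are in m, angles in rad, forces in N, time in s.
With the tool pointing down it reaches from about 0.35 to 0.775 m from the base axis. Payload 5.5 kg.
Tool frame: the origin (TCP) lies midway between the tips of the shut fingers; the grasp point (between the pads) lies 19 mm behind it; z points along the fingers, y is the line along which they close (so a half turn about z gives the same grasp; the last joint's range is limited). The gripper opens to 85 mm and grips with 20 to 120 N. Pads are 22 mm wide; open, the fingers measure 114 mm over their backs; the gripper's body (76 mm by 85 mm) begins 54 mm behind the grasp point. The pads swing forward as they close: fully open they stand 13 mm farther back than shut.
Start: joints at [1.03, 0.313, 0.046, 1.304, 0, 1.431], TCP at [0.224, 0.529, 0.231] pointing down, gripper open.
Joint ranges: [-2.76, 2.76], [-0.86, 1.69], [-1.03, 1.26], [-2.2, 2.34], [-1.47, 1.5], [-3.14, 3.14]. Speed limits (rad/s): [2.57, 2.57, 3.14, 3.14, 3.14, 3.14].

### API

Orientations are given as a unit quaternion [x, y, z, w].
In Python, from station import arm gives the robot as it stands. The module is installed in compiled form; this text tells all that it offers.
- The arm moves only by the shell command python3 -m inch 'ROWS'. ROWS is JSON, a list of rows, each an object with "hand": the closure, from -1 (fully open) to 1 (shut); "offset": the shift along the world's x, y, z in mm, a list of three; "rotation": the turn, a rotation vector about the world's x, y, z in units of 6 degrees (1.0 is 6 degrees), a list of three. A call has 1 to 20 rows; each row shifts and turns the commanded pose from where the row before left it; what a row does not reach is not made up. A row lasts 1/12 s, in which the tool goes at most 41.7 mm and 7.16 degrees, less where a joint would pass 70% of its speed; a pose out of reach is approached as far as the arm can. A call with a gripper value outside its range is refused whole. The fingers move at their own pace and stop on an object; the grip force is fixed at half the most. Time passes only in rows, so rows that do not move let the fingers close. It gives the time, the measured TCP pose, the force, the opening and the grip force at its end, in the units of the state.
- arm.state(): the state, without advancing time (a new reading comes with each control period).
- arm.read_camera(name): name is "scene" or "top" or "wrist"; returns a dict with "image" (384x512x3 uint8, red, green, blue), "intrinsics" (3x3 intrinsics, pixels), "pose" (4x4, takes a point from camera to world coordinates). Camera axes: x right, y up, looking along -z (the intrinsics and any distortion apply to the point x, -y, -z); pixel columns grow to the right and rows downward; lengths in m; the calibration is good to about 2 mm. A picture is of the moment at which its call begins. There is no depth.
- arm.sign_off(): hands the job in; it is judged then, once.
The state is a dict: "t": time; "q": joint angles; "joint_vel": joint speeds; "tau": joint torques, N m; "tool_pos": TCP position; "orientation": TCP orientation; "contact_force": force on the tool from outside, world axes, zero at the start; "torque": the same for the moment, N m; "gripper_width": opening from 0.0 (shut) to 1.0 (fully open); "grip_force": force on a finger pad.
Only numpy, scipy, OpenCV 4.12 (cv2) and the standard library are available. Lean on these libraries where they do the work, as an engineer would, in place of code of your own. Each camera call takes 0.05 s, during which the arm holds its last target. There are 200 camera calls.

## Working session

There is one attempt and no reset: what is moved stays moved. The work goes in short steps, Python scripts to look and compute and a shell command to move; the robot and the scene stay as the last step left them, time stands still between calls to the robot, and variables do not carry over. Pictures are saved under pics/ and viewed, at most 14 in all, crops included, and the job is handed in when it is done.

```bash
mkdir -p pics
cat > h.py <<'E'
import numpy as np, cv2, sys
from station import arm
def snap(name, fn=None):
    r=arm.read_camera(name); np.savez(f'pics/{name}.npz',**r)
    if fn: cv2.imwrite(f'pics/{fn}.png', cv2.cvtColor(r['image'],cv2.COLOR_RGB2BGR))
    return r
def px2w(r,u,v,z):
    K=r['intrinsics'];T=r['pose']
    d=np.linalg.solve(K,[u,v,1.0]); d=T[:3,:3]@np.array([d[0],-d[1],-d[2]])
    o=T[:3,3]; return o+d*(z-o[2])/d[2]
def w2px(r,p):
    T=r['pose']; c=T[:3,:3].T@(np.array(p)-T[:3,3]); a=r['intrinsics']@np.array([c[0],-c[1],-c[2]]); return a[:2]/a[2]
def crop(r,fn,u0,v0,u1,v1,s):
    i=cv2.cvtColor(r['image'],cv2.COLOR_RGB2BGR)[v0:v1,u0:u1]
    cv2.imwrite(f'pics/{fn}.png',cv2.resize(i,None,fx=s,fy=s,interpolation=cv2.INTER_CUBIC))
def load(name): return dict(np.load(f'pics/{name}.npz'))
E
python3 - <<'E'
from h import *
for n in('scene','top'):
    r=snap(n); print(r['pose'].round(3).tolist(),r['intrinsics'].round(1).tolist())
    crop(r,n+'1',0,0,512,384,1.56)
print(arm.state())
E
```

```text
[[-0.802, -0.451, 0.392, 0.924], [0.597, -0.624, 0.504, 0.548], [0.017, 0.638, 0.769, 0.943], [0.0, 0.0, 0.0, 1.0]] [[393.4, 0.0, 253.7], [0.0, 393.4, 187.6], [0.0, 0.0, 1.0]]
[[0.026, 0.996, -0.081, 0.386], [-1.0, 0.027, 0.005, -0.023], [0.007, 0.081, 0.997, 1.588], [0.0, 0.0, 0.0, 1.0]] [[496.2, 0.0, 252.1], [0.0, 496.2, 187.3], [0.0, 0.0, 1.0]]
{'t': 0.1, 'q': array([1.03038007e+00, 3.13951749e-01, 4.50889245e-02, 1.30362232e+00,
       2.21452993e-05, 1.43117206e+00]), 'joint_vel': array([-1.07916715e-03, -1.71446536e-03,  3.18546548e-03,  3.23021796e-04,
       -1.41217682e-03, -6.61881551e-05]), 'tau': array([ 3.38839265e-03, -4.81725669e+01,  2.99243027e+01,  1.27073590e-02,
       -7.88849707e-05,  3.01817136e-05]), 'tool_pos': array([0.22410849, 0.5290227 , 0.23048151]), 'orientation': array([ 1.99057355e-01,  9.79987478e-01, -7.92372363e-04, -2.92054470e-04]), 'contact_force': array([1.17867808, 0.23783827, 0.01290262]), 'torque': array([ 0.01326148, -0.02273835,  0.00126192]), 'grip_force': 0.0, 'gripper_width': 1.0049888853473725}
```

View pics/top1.png

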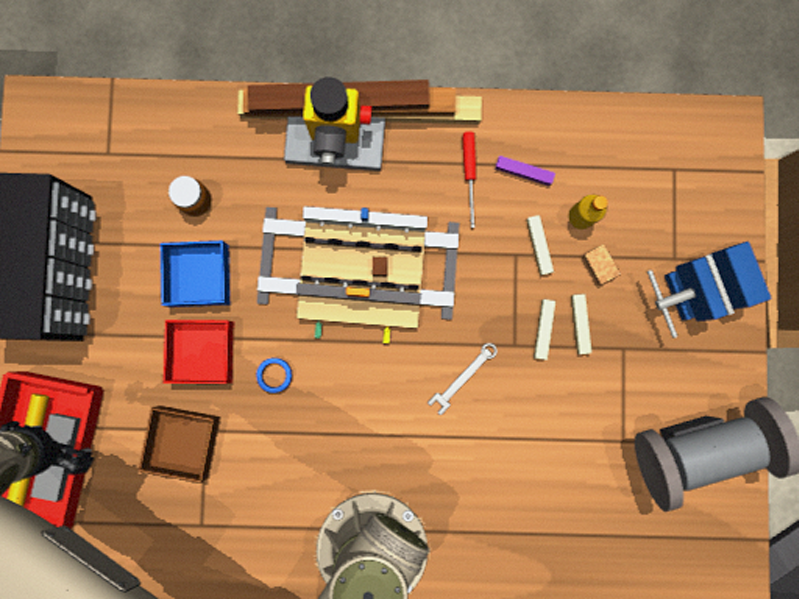

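View pics/scene1.png

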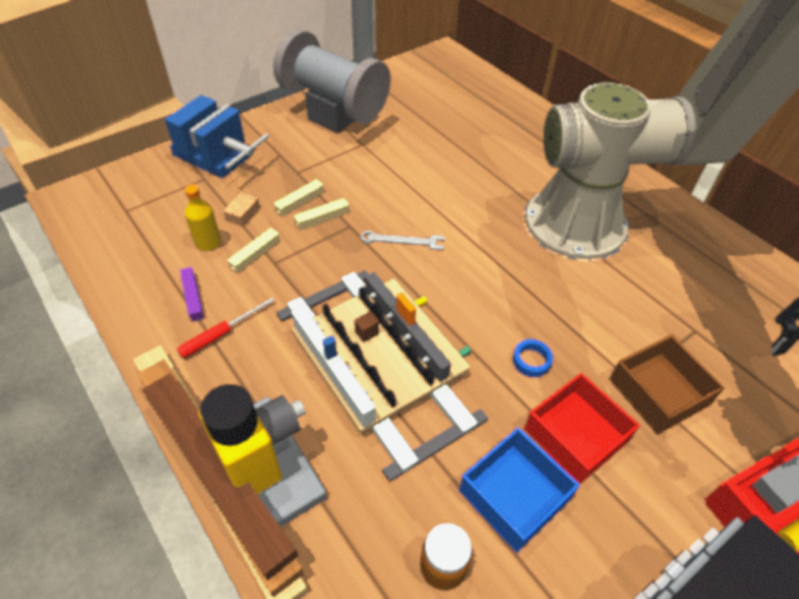

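The top view (800 px scale) shows three pale blanks at (540,245), (545,330) and (582,325). Look-alikes are the purple bar (525,171), the cork block (602,265), and for the bin the blue bin (195,273), brown tray (180,443) and red toolbox (50,450). The red bin is at (198,352), the offcut at (380,266), the blue tab at (365,214) and the orange tab at (358,292).

Run:
```python
from h import *
r=load('top'); crop(r,'c1',155,120,405,240,3.2)
```

```text
(no output)
```

View pics/c1.png

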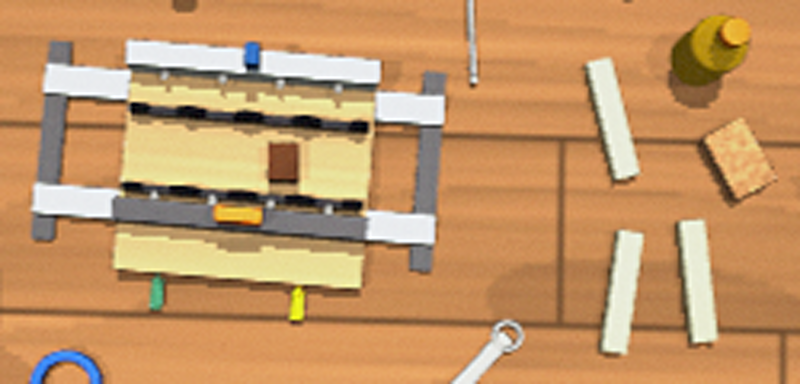

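Run:
```python
from h import *
r=load('top')
def P(cu,cv,z): return px2w(r,155+cu/3.2-.3,120+cv/3.2-.3,z)
pr=lambda n,p:print(n,(p*1000).round(0))
Y=P(297,303,.01);G=P(157,293,.01)
# crossbars / rails for direction
for n,(a,b) in dict(deckfront=((114,271),(360,289)),bar=((127,41),(380,62)),tail=((115,197),(366,215))).items():
    d=P(*b,.06)-P(*a,.06);print(n,np.degrees(np.arctan2(d[0],-d[1])).round(2),np.linalg.norm(d)*1000)
d=G-Y;print('flags',np.linalg.norm(d)*1000,np.degrees(np.arctan2(-d[0],d[1])))
pr('Y',Y);pr('G',G)
pr('btab',P(253,46,.13));pr('otab',P(239,209,.128));pr('off',P(284,160,.076))
for n,cs in dict(A=((587,62),(608,58),(617,182),(638,176)),B=((618,230),(643,234),(603,351),(627,355)),C=((679,222),(703,220),(692,345),(717,342))).items():
    p=np.array([P(*c,.02) for c in cs]);m=p.mean(0);a=(p[0]+p[1]-p[2]-p[3])/2
    pr(n,m);print(np.linalg.norm(a),'ang',np.degrees(np.arctan2(a[1],a[0])))
pr('redbin',px2w(r,198/1.56,352/1.56,.06))
for n,z in(('deck FL',None),):
    for c in ((114,271),(360,289)): pr(n,P(*c,.036))
s=arm.state();print(s['orientation'])
from scipy.spatial.transform import Rotation as R
print(R.from_quat(s['orientation']).as_matrix().round(3))
```

```text
deckfront -2.67 237.27180343693274
bar -3.23 247.12186163716436
tail -2.59 242.9900646201511
flags 139.29843184963582 -2.573212133043077
Y [428. -18.  10.]
G [435. 121.  10.]
btab [663.  29. 130.]
otab [510.  37. 128.]
off [563.  -2.  76.]
A [ 619. -328.   20.]
0.12286231878535928 ang 14.72299709574097
B [ 447. -340.   20.]
0.12074703469975685 ang -6.71219492208282
C [ 459. -414.   20.]
0.12164759082815314 ang 6.676283155128469
redbin [383. 350.  60.]
deck FL [454. 161.  36.]
deck FL [443. -79.  36.]
[ 1.99057355e-01  9.79987478e-01 -7.92372363e-04 -2.92054470e-04]
[[-0.921  0.39  -0.001]
 [ 0.39   0.921 -0.001]
 [ 0.    -0.002 -1.   ]]
```

Crop: three blanks (A 612,120; B 623,292; C 698,282), the offcut at (284,160), and flags yellow (297,303) and green (157,293). The carrier sits at about 59 mm. I'm moving above the blue tab.

```bash
python3 -m inch '[{"hand":-1,"offset":[26,-29.5,0],"rotation":[0,0,0.2]},{"hand":-1,"offset":[26,-29.5,0],"rotation":[0,0,0.2]},{"hand":-1,"offset":[26,-29.5,0],"rotation":[0,0,0.2]},{"hand":-1,"offset":[26,-29.5,0],"rotation":[0,0,0.2]},{"hand":-1,"offset":[26,-29.5,0],"rotation":[0,0,0.2]},{"hand":-1,"offset":[26,-29.5,0],"rotation":[0,0,0.2]},{"hand":-1,"offset":[26,-29.5,0],"rotation":[0,0,0.2]},{"hand":-1,"offset":[26,-29.5,0],"rotation":[0,0,0.2]},{"hand":-1,"offset":[26,-29.5,0],"rotation":[0,0,0.2]},{"hand":-1,"offset":[26,-29.5,0],"rotation":[0,0,0.2]},{"hand":-1,"offset":[26,-29.5,0],"rotation":[0,0,0.2]},{"hand":-1,"offset":[26,-29.5,0],"rotation":[0,0,0.2]},{"hand":-1,"offset":[26,-29.5,0],"rotation":[0,0,0.2]},{"hand":-1,"offset":[26,-29.5,0],"rotation":[0,0,0.2]},{"hand":-1,"offset":[26,-29.5,0],"rotation":[0,0,0.2]},{"hand":-1,"offset":[26,-29.5,0],"rotation":[0,0,0.2]},{"hand":-1,"offset":[20,-29.5,0],"rotation":[0,0,0.2]}]'
python3 - <<'E'
from h import *
r=snap('wrist'); crop(r,'w1',0,0,512,384,1.5)
print(arm.state()['q'].round(2),r['pose'].round(3).tolist(),r['intrinsics'][0])
E
```

```text
t: 1.52
tool_pos: [0.6617, 0.0261, 0.2304]
orientation: [0.022, 1.0, 0.0, -0.0]
contact_force: [0.8, 0.5, 0.2]
gripper_width: 0.998
grip_force: 0.0
[-0.09  0.5   0.32  1.39 -0.   -0.04] [[0.045, -0.962, -0.269, 0.594], [0.999, 0.043, 0.013, 0.029], [-0.001, -0.269, 0.963, 0.372], [0.0, 0.0, 0.0, 1.0]] [339.72923953   0.         255.68687559]
```

View pics/w1.png

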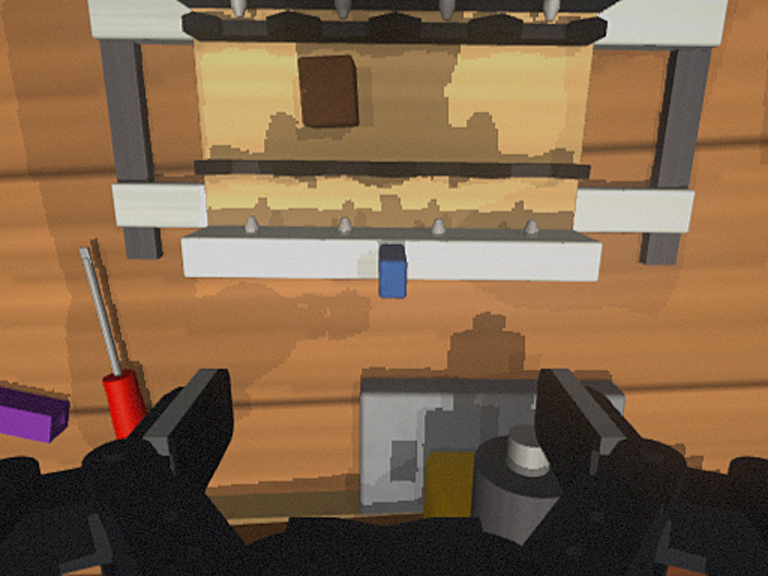

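Wrist view: the blue tab top is at (393,287), offcut at (328,90), cone tips of the fixed bar at (252,222), (345,222), (439,224), (532,226), rests at rows 170 and 27.

Run:
```python
from h import *
r=load('wrist')
P=lambda u,v,z:(px2w(r,u/1.5,v/1.5,z)*1000).round(1)
print('tab top',P(393,286,.13),'tab near-top edge',P(393,263,.13))
print('cones',[P(u,v,.07) for u,v in((252,218),(345,219),(439,220),(532,222))])
print('bar L/R far bottom edge',P(184,277,.084),P(598,280,.084))
print('far rest top near edge',P(395,163,.075),P(200,162,.079))
print('near rest',P(395,27,.075))
print('offcut top',[P(u,v,.076) for u,v in((301,66),(353,60),(356,124),(304,127))])
```

```text
tab top [660.3  30.6 130. ] tab near-top edge [648.7  31.  130. ]
cones [array([631.4, -50.9,  70. ]), array([634.4,   4.1,  70. ]), array([637.5,  59.8,  70. ]), array([641.2, 114.9,  70. ])]
bar L/R far bottom edge [662.1 -90.8  84. ] [674.7 150.6  84. ]
far rest top near edge [603.4  34.9  75. ] [597.8 -73.9  79. ]
near rest [533.5  37.6  75. ]
offcut top [array([550.4, -13.6,  76. ]), array([548.7,  14.5,  76. ]), array([581.4,  14.1,  76. ]), array([581.7, -14.7,  76. ])]
```

```bash
python3 -m inch '[{"hand":-1,"offset":[-1,4,-30],"rotation":[0,0,-0.06]},{"hand":-1,"offset":[0,0,-34],"rotation":[0,0,0]},{"hand":-1,"offset":[0,0,-34],"rotation":[0,0,0]},{"hand":-1,"offset":[0,0,-34],"rotation":[0,0,0]},{"hand":-1,"offset":[0,0,0],"rotation":[0,0,0]},{"hand":1,"offset":[0,0,0],"rotation":[0,0,0]},{"hand":1,"offset":[0,0,0],"rotation":[0,0,0]},{"hand":1,"offset":[0,0,0],"rotation":[0,0,0]},{"hand":1,"offset":[0,0,0],"rotation":[0,0,0]},{"hand":1,"offset":[0,0,0],"rotation":[0,0,0]},{"hand":1,"offset":[0,0,0],"rotation":[0,0,0]},{"hand":1,"offset":[0,0,0],"rotation":[0,0,0]},{"hand":1,"offset":[0,0,0],"rotation":[0,0,0]}]'
python3 -m inch '[{"hand":1,"offset":[-0.5,-10,0],"rotation":[0,0,0]},{"hand":1,"offset":[-0.5,-10,0],"rotation":[0,0,0]},{"hand":1,"offset":[-0.5,-10,0],"rotation":[0,0,0]},{"hand":1,"offset":[-0.5,-10,0],"rotation":[0,0,0]},{"hand":1,"offset":[-0.5,-8,0],"rotation":[0,0,0]},{"hand":1,"offset":[0,-6,0],"rotation":[0,0,0]},{"hand":1,"offset":[0,0,0],"rotation":[0,0,0]}]'
python3 -m inch '[{"hand":1,"offset":[-0.1,-2,0],"rotation":[0,0,0]},{"hand":1,"offset":[0,0,0],"rotation":[0,0,0]},{"hand":1,"offset":[0,0,0],"rotation":[0,0,0]}]'
```

```text
t: 2.65
tool_pos: [0.6604, 0.0318, 0.1013]
orientation: [0.026, 1.0, -0.0, 0.002]
contact_force: [-1.2, 0.6, 5.9]
gripper_width: 0.155
grip_force: 60.1
t: 3.23
tool_pos: [0.6575, -0.0211, 0.1013]
orientation: [0.025, 1.0, 0.001, 0.001]
contact_force: [-1.8, 3.7, 6.3]
gripper_width: 0.157
grip_force: 60.4
t: 3.48
tool_pos: [0.6574, -0.0229, 0.1013]
orientation: [0.025, 1.0, 0.001, 0.001]
contact_force: [-1.5, 3.9, 7.0]
gripper_width: 0.155
grip_force: 60.5
```

```bash
python3 -m inch '[{"hand":1,"offset":[-0.1,-2,0],"rotation":[0,0,0]},{"hand":1,"offset":[0,0,0],"rotation":[0,0,0]},{"hand":1,"offset":[0,0,0],"rotation":[0,0,0]}]'
python3 -m inch '[{"hand":1,"offset":[-0.1,-2,0],"rotation":[0,0,0]},{"hand":1,"offset":[0,0,0],"rotation":[0,0,0]},{"hand":1,"offset":[0,0,0],"rotation":[0,0,0]}]'
python3 -m inch '[{"hand":1,"offset":[-0.1,-2,0],"rotation":[0,0,0]},{"hand":1,"offset":[0,0,0],"rotation":[0,0,0]},{"hand":1,"offset":[0,0,0],"rotation":[0,0,0]}]'
```

```text
t: 3.73
tool_pos: [0.6572, -0.0256, 0.1012]
orientation: [0.025, 1.0, 0.0, 0.001]
contact_force: [-1.8, 0.4, 6.6]
gripper_width: 0.153
grip_force: 41.2
t: 3.98
tool_pos: [0.6571, -0.0284, 0.1013]
orientation: [0.026, 1.0, -0.0, 0.001]
contact_force: [-2.8, -1.0, 6.7]
gripper_width: 0.153
grip_force: 59.2
t: 4.23
tool_pos: [0.6569, -0.0305, 0.1012]
orientation: [0.026, 1.0, -0.0, 0.001]
contact_force: [-2.0, -1.0, 7.7]
gripper_width: 0.151
grip_force: 59.3
```

```bash
python3 -m inch '[{"hand":1,"offset":[-0.1,-2,0],"rotation":[0,0,0]},{"hand":1,"offset":[0,0,0],"rotation":[0,0,0]},{"hand":1,"offset":[0,0,0],"rotation":[0,0,0]}]'
python3 -m inch '[{"hand":1,"offset":[0,-1,0],"rotation":[0,0,0]},{"hand":1,"offset":[0,0,0],"rotation":[0,0,0]},{"hand":1,"offset":[0,0,0],"rotation":[0,0,0]}]'
```

```text
t: 4.48
tool_pos: [0.6569, -0.0313, 0.1013]
orientation: [0.025, 1.0, 0.001, 0.001]
contact_force: [-2.2, 2.8, 7.9]
gripper_width: 0.152
grip_force: 59.3
t: 4.73
tool_pos: [0.6569, -0.0313, 0.1013]
orientation: [0.025, 1.0, 0.001, 0.001]
contact_force: [-1.7, 4.9, 7.4]
gripper_width: 0.15
grip_force: 59.3
```

```bash
python3 -m inch '[{"hand":1,"offset":[0,3,0],"rotation":[0,0,0]},{"hand":-1,"offset":[0,0,0],"rotation":[0,0,0]},{"hand":-1,"offset":[0,0,0],"rotation":[0,0,0]},{"hand":-1,"offset":[0,0,0],"rotation":[0,0,0]},{"hand":-1,"offset":[0,0,0],"rotation":[0,0,0]},{"hand":-1,"offset":[0,0,35],"rotation":[0,0,0]},{"hand":-1,"offset":[0,0,35],"rotation":[0,0,0]},{"hand":-1,"offset":[0,0,35],"rotation":[0,0,0]},{"hand":-1,"offset":[-35,1,20],"rotation":[0,0,0]},{"hand":-1,"offset":[-35,1,10],"rotation":[0,0,0]},{"hand":-1,"offset":[-35,1,0],"rotation":[0,0,0]},{"hand":-1,"offset":[0,0,0],"rotation":[0,0,0]},{"hand":-1,"offset":[0,0,0],"rotation":[0,0,0]}]'
python3 - <<'E'
from h import *
r=snap('wrist'); crop(r,'w2',0,0,512,384,1.5)
print(arm.state()['tool_pos'])
E
```

```text
t: 5.82
tool_pos: [0.5494, -0.0268, 0.2346]
orientation: [0.026, 1.0, 0.0, -0.0]
contact_force: [-0.1, -0.5, 0.0]
gripper_width: 0.998
grip_force: 0.0
[ 0.55120504 -0.02708205  0.23468866]
```

View pics/w2.png

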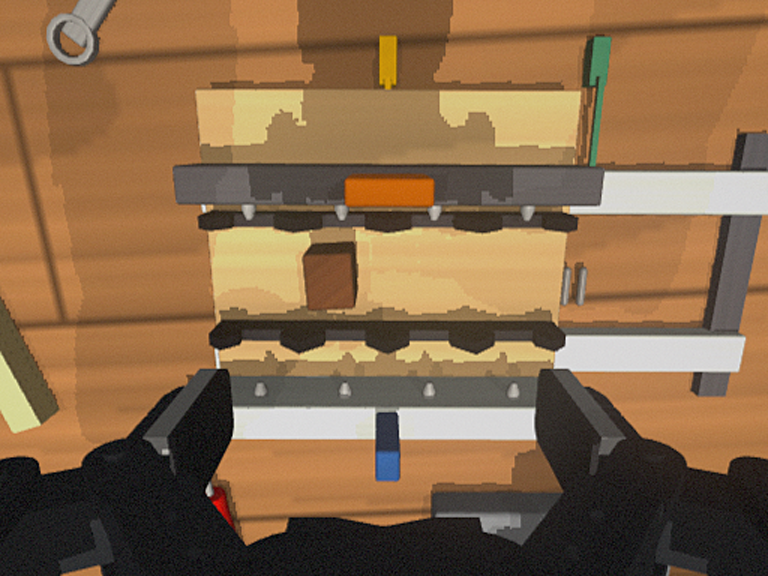

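Carrier is centred on the yellow flag (388,60). The orange tab top spans (346–434, 177–206), the offcut top (305–356, 255–310).

Run:
```python
from h import *
r=load('wrist')
P=lambda u,v,z:(px2w(r,u/1.5,v/1.5,z)*1000).round(1)
print('otab',P(390,181,.128),P(390,203,.128), 'ends',P(347,190,.128),P(433,190,.128))
print('offcut top corners',[P(u,v,.076) for u,v in((305,257),(354,251),(355,306),(307,310))])
print('tips tail',P(248,218,.068),P(528,219,.068),'fixed',P(262,382,.068),P(514,383,.068))
print('rests far',P(388,350,.056),'near',P(388,212,.079))
print('btab',P(388,445,.13),P(388,479,.13))
```

```text
otab [497.7 -21.3 128. ] [508.1 -21.8 128. ] ends [500.9 -42.1 128. ] [503.   -0.9 128. ]
offcut top corners [array([543.2, -74.1,  76. ]), array([541.1, -44.4,  76. ]), array([575.6, -46.1,  76. ]), array([576.7, -76. ,  76. ])]
tips tail [ 519.1 -107.6   68. ] [528.5  61.5  68. ] fixed [ 627.6 -111.8   68. ] [637.   54.9  68. ]
rests far [614.2 -27.5  56. ] near [518.5 -22.9  79. ]
btab [639.4 -29.3 130. ] [661.  -30.4 130. ]
```

```bash
python3 -m inch '[{"hand":-1,"offset":[-24,3,-20],"rotation":[0,0,0]},{"hand":-1,"offset":[-24,2.5,-28],"rotation":[0,0,0]},{"hand":-1,"offset":[0,0,-30],"rotation":[0,0,0]},{"hand":-1,"offset":[0,0,-30],"rotation":[0,0,0]},{"hand":-1,"offset":[0,0,-26],"rotation":[0,0,0]},{"hand":-1,"offset":[0,0,0],"rotation":[0,0,0]},{"hand":1,"offset":[0,0,0],"rotation":[0,0,0]},{"hand":1,"offset":[0,0,0],"rotation":[0,0,0]},{"hand":1,"offset":[0,0,0],"rotation":[0,0,0]},{"hand":1,"offset":[0,0,0],"rotation":[0,0,0]},{"hand":1,"offset":[0,0,0],"rotation":[0,0,0]},{"hand":1,"offset":[0,0,0],"rotation":[0,0,0]}]'
python3 -m inch '[{"hand":1,"offset":[-6,0.3,0],"rotation":[0,0,0]},{"hand":1,"offset":[-8,0.4,0],"rotation":[0,0,0]},{"hand":1,"offset":[-8,0.4,0],"rotation":[0,0,0]},{"hand":1,"offset":[-8,0.4,0],"rotation":[0,0,0]},{"hand":1,"offset":[-4,0.2,0],"rotation":[0,0,0]},{"hand":1,"offset":[0,0,0],"rotation":[0,0,0]},{"hand":1,"offset":[0,0,0],"rotation":[0,0,0]}]'
python3 -m inch '[{"hand":1,"offset":[-2,0.1,0],"rotation":[0,0,0]},{"hand":1,"offset":[-2,0.1,0],"rotation":[0,0,0]},{"hand":1,"offset":[0,0,0],"rotation":[0,0,0]},{"hand":1,"offset":[0,0,0],"rotation":[0,0,0]}]'
```

```text
t: 6.87
tool_pos: [0.5054, -0.022, 0.1024]
orientation: [0.026, 1.0, -0.0, 0.002]
contact_force: [-0.1, -0.1, 5.8]
gripper_width: 0.502
grip_force: 62.2
t: 7.45
tool_pos: [0.4703, -0.0201, 0.1024]
orientation: [0.026, 1.0, -0.0, 0.002]
contact_force: [-1.3, 0.3, 10.9]
gripper_width: 0.501
grip_force: 63.1
t: 7.78
tool_pos: [0.4678, -0.02, 0.1024]
orientation: [0.025, 1.0, -0.0, 0.003]
contact_force: [4.3, 0.1, 5.7]
gripper_width: 0.501
grip_force: 62.7
```

```bash
python3 -m inch '[{"hand":1,"offset":[-3,0.1,0],"rotation":[0,0,0]},{"hand":1,"offset":[0,0,0],"rotation":[0,0,0]},{"hand":1,"offset":[0,0,0],"rotation":[0,0,0]}]'
```

```text
t: 8.03
tool_pos: [0.4678, -0.0202, 0.1025]
orientation: [0.025, 1.0, -0.0, 0.006]
contact_force: [13.5, 0.2, -2.2]
gripper_width: 0.502
grip_force: 63.3
```

```bash
python3 -m inch '[{"hand":1,"offset":[4,0,0],"rotation":[0,0,0]},{"hand":-1,"offset":[0,0,0],"rotation":[0,0,0]},{"hand":-1,"offset":[0,0,0],"rotation":[0,0,0]},{"hand":-1,"offset":[0,0,0],"rotation":[0,0,0]},{"hand":-1,"offset":[0,0,0],"rotation":[0,0,0]},{"hand":-1,"offset":[0,0,30],"rotation":[0,0,0]},{"hand":-1,"offset":[0,0,30],"rotation":[0,0,0]},{"hand":-1,"offset":[20,-8,20],"rotation":[0,0,0]},{"hand":-1,"offset":[35,-16,0],"rotation":[0,0,0]},{"hand":-1,"offset":[36,-16,-10],"rotation":[0,0,0]},{"hand":-1,"offset":[0,0,-30],"rotation":[0,0,0]},{"hand":-1,"offset":[0,0,-20],"rotation":[0,0,0]},{"hand":-1,"offset":[0,0,0],"rotation":[0,0,0]},{"hand":-1,"offset":[0,0,0],"rotation":[0,0,0]}]'
python3 - <<'E'
from h import *
r=snap('wrist'); crop(r,'w3',0,0,512,384,1.5)
E
```

```text
t: 9.2
tool_pos: [0.5557, -0.0591, 0.119]
orientation: [0.026, 1.0, 0.001, -0.002]
contact_force: [-0.2, 0.3, 0.6]
gripper_width: 0.999
grip_force: 0.0
```

View pics/w3.png

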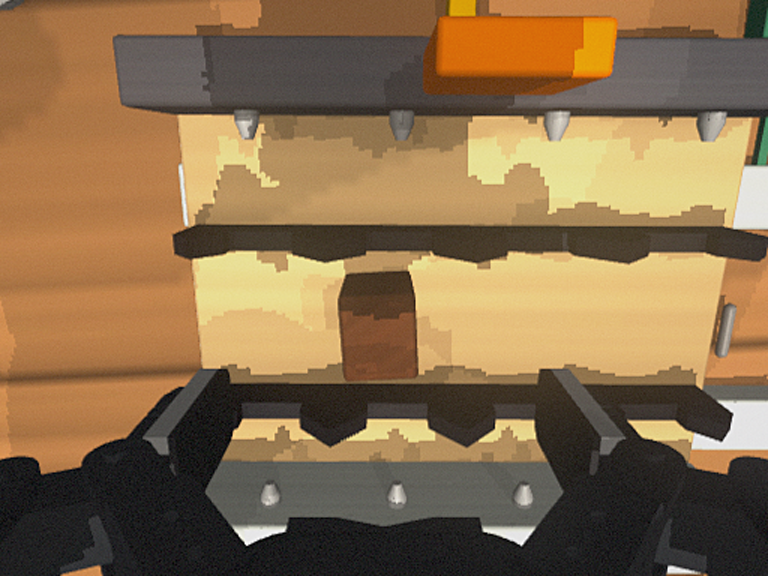

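The offcut stands between the fingers: top face (341–417, 318–380), still in the same place.

```bash
python3 - <<'E'
from h import *
r=load('wrist')
P=lambda u,v,z:(px2w(r,u/1.5,v/1.5,z)*1000).round(1)
print(P(379,312,.076),P(380,380,.076))
for n,u,v in (('t1',246,135),('t2',402,137),('t3',557,138),('t4',711,138)):print(n,P(u,v,.068))
for n,u,v in (('f1',270,485),('f2',397,485),('f3',523,485)):print(n,P(u,v,.068))
for n,u,v in (('n',331,260),('n',476,261),('n',620,261),('f',333,442),('f',461,442)):print(n,P(u,v,.056))
E
python3 -m inch '[{"hand":-1,"offset":[3,0,-30],"rotation":[0,0,0]},{"hand":-1,"offset":[0,0,-30],"rotation":[0,0,0]},{"hand":-1,"offset":[0,0,-12],"rotation":[0,0,0]},{"hand":-1,"offset":[0,0,0],"rotation":[0,0,0]},{"hand":1,"offset":[0,0,0],"rotation":[0,0,0]},{"hand":1,"offset":[0,0,0],"rotation":[0,0,0]},{"hand":1,"offset":[0,0,0],"rotation":[0,0,0]},{"hand":1,"offset":[0,0,0],"rotation":[0,0,0]},{"hand":1,"offset":[0,0,0],"rotation":[0,0,0]},{"hand":1,"offset":[0,0,0],"rotation":[0,0,0]},{"hand":1,"offset":[0,0,0],"rotation":[0,0,0]}]'
```

```text
[548.3 -60.7  76. ] [576.6 -61.8  76. ]
t1 [ 481.1 -105.4   68. ]
t2 [484.8 -49.   68. ]
t3 [488.    7.2  68. ]
t4 [490.9  63.   68. ]
f1 [ 628.2 -113.1   68. ]
f2 [631.1 -57.4  68. ]
f3 [634.   -2.1  68. ]
n [531.4 -79.7  56. ]
n [534.9 -20.2  56. ]
n [538.   38.9  56. ]
f [615.8 -85.5  56. ]
f [618.8 -27.4  56. ]
t: 10.17
tool_pos: [0.5617, -0.0599, 0.05]
orientation: [0.026, 1.0, -0.0, 0.002]
contact_force: [0.1, 0.0, 6.4]
gripper_width: 0.341
grip_force: 60.2
```

```bash
python3 -m inch '[{"hand":1,"offset":[0,0,20],"rotation":[0,0,0]},{"hand":1,"offset":[0,0,35],"rotation":[0,0,0]},{"hand":1,"offset":[0,0,35],"rotation":[0,0,0]},{"hand":1,"offset":[-5,10,30],"rotation":[0,0,0]},{"hand":1,"offset":[-14,32,0],"rotation":[0,0,0]},{"hand":1,"offset":[-14,32,0],"rotation":[0,0,0]},{"hand":1,"offset":[-14,32,0],"rotation":[0,0,0]},{"hand":1,"offset":[-14,32,0],"rotation":[0,0,0]},{"hand":1,"offset":[-14,32,0],"rotation":[0,0,0]},{"hand":1,"offset":[-14,32,0],"rotation":[0,0,0]},{"hand":1,"offset":[-14,32,0],"rotation":[0,0,0]},{"hand":1,"offset":[-14,32,0],"rotation":[0,0,0]},{"hand":1,"offset":[-14,32,0],"rotation":[0,0,0]},{"hand":1,"offset":[-14,32,0],"rotation":[0,0,0]},{"hand":1,"offset":[-14,32,0],"rotation":[0,0,0]},{"hand":1,"offset":[-14,32,0],"rotation":[0,0,0]},{"hand":1,"offset":[-7,16,0],"rotation":[0,0,0]},{"hand":1,"offset":[0,0,0],"rotation":[0,0,0]},{"hand":1,"offset":[0,0,0],"rotation":[0,0,0]}]'
python3 - <<'E'
from h import *
r=snap('top'); crop(r,'t2',90,120,410,264,2.5)
E
```

```text
t: 11.75
tool_pos: [0.3798, 0.3511, 0.1684]
orientation: [0.024, 1.0, -0.0, 0.0]
contact_force: [0.7, -0.6, -0.7]
gripper_width: 0.34
grip_force: 59.3
```

View pics/t2.png

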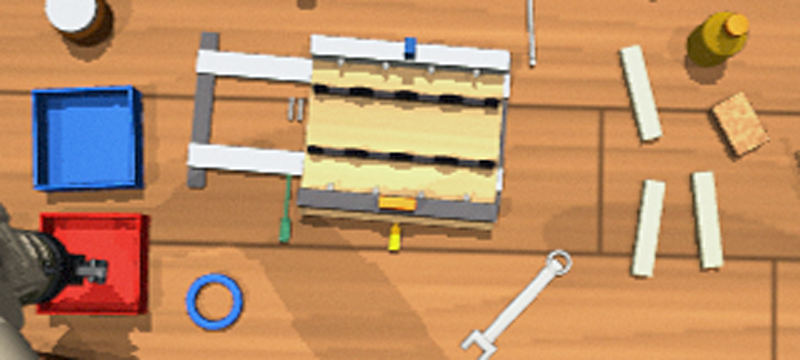

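```bash
python3 -m inch '[{"hand":1,"offset":[0,0,-35],"rotation":[0,0,0]},{"hand":1,"offset":[0,0,-35],"rotation":[0,0,0]},{"hand":1,"offset":[0,0,-35],"rotation":[0,0,0]},{"hand":1,"offset":[0,0,-20],"rotation":[0,0,0]},{"hand":1,"offset":[0,0,0],"rotation":[0,0,0]},{"hand":-0.1,"offset":[0,0,0],"rotation":[0,0,0]},{"hand":-0.1,"offset":[0,0,0],"rotation":[0,0,0]},{"hand":-0.1,"offset":[0,0,0],"rotation":[0,0,0]},{"hand":-0.1,"offset":[0,0,0],"rotation":[0,0,0]},{"hand":-0.1,"offset":[0,0,35],"rotation":[0,0,0]},{"hand":-0.1,"offset":[0,0,35],"rotation":[0,0,0]},{"hand":-0.1,"offset":[0,0,35],"rotation":[0,0,0]},{"hand":-0.1,"offset":[4,-36,30],"rotation":[0,0,0]},{"hand":-0.1,"offset":[4,-36,20],"rotation":[0,0,0]},{"hand":-0.1,"offset":[4,-36,0],"rotation":[0,0,0]},{"hand":-0.1,"offset":[4,-36,0],"rotation":[0,0,0]}]'
python3 -m inch '[{"hand":-0.1,"offset":[4,-38,0],"rotation":[0,0,-0.1]},{"hand":-0.1,"offset":[4,-38,0],"rotation":[0,0,-0.1]},{"hand":-0.1,"offset":[4,-38,0],"rotation":[0,0,-0.1]},{"hand":-0.1,"offset":[4,-38,0],"rotation":[0,0,-0.1]},{"hand":-0.1,"offset":[4,-38,0],"rotation":[0,0,-0.1]},{"hand":-0.1,"offset":[4,-38,0],"rotation":[0,0,-0.1]},{"hand":-0.1,"offset":[4,-38,0],"rotation":[0,0,0]},{"hand":-0.1,"offset":[4,-38,0],"rotation":[0,0,0]},{"hand":-0.1,"offset":[4,-38,0],"rotation":[0,0,0]},{"hand":-0.1,"offset":[4,-38,0],"rotation":[0,0,0]},{"hand":-0.1,"offset":[4,-38,0],"rotation":[0,0,0]},{"hand":-0.1,"offset":[4,-38,0],"rotation":[0,0,0]},{"hand":-0.1,"offset":[2,-38,0],"rotation":[0,0,0]},{"hand":-0.1,"offset":[0,-38,0],"rotation":[0,0,0]},{"hand":-0.1,"offset":[0,0,0],"rotation":[0,0,0]},{"hand":-0.1,"offset":[0,0,0],"rotation":[0,0,0]}]'
python3 - <<'E'
from h import *
r=snap('wrist'); crop(r,'w4',0,0,512,384,1.5)
print(arm.state()['q'].round(2))
E
```

```text
t: 13.13
tool_pos: [0.3974, 0.21, 0.1981]
orientation: [0.025, 1.0, 0.001, 0.003]
contact_force: [1.4, 0.2, 0.1]
gripper_width: 0.551
grip_force: 0.0
t: 14.47
tool_pos: [0.4458, -0.3235, 0.1956]
orientation: [0.059, 0.998, -0.0, 0.001]
contact_force: [0.1, 0.1, -0.0]
gripper_width: 0.548
grip_force: 0.0
[-0.77  0.28 -0.09  1.2   0.   -0.66]
```

View pics/w4.png

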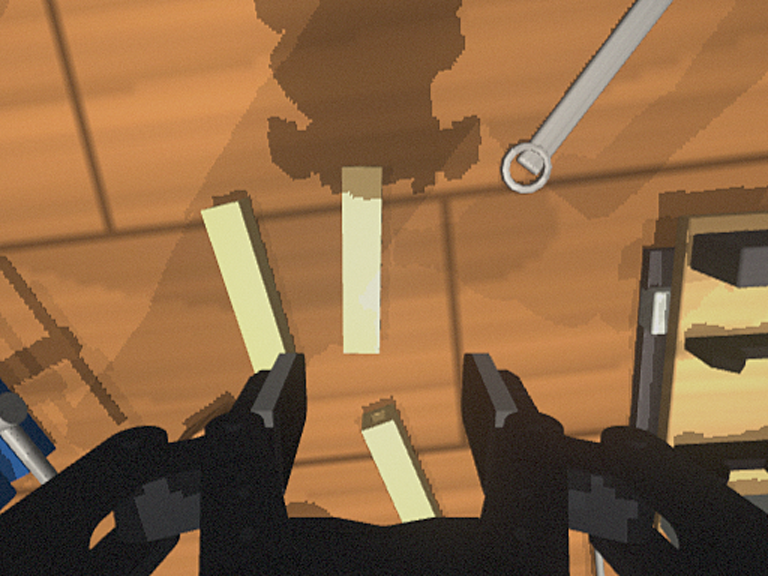

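B is directly in view, (342–381, 168–353), aligned with the fingers. C lies left, A beyond (375–435, 420–520).

Run:
```python
from h import *
r=load('wrist')
P=lambda u,v,z:(px2w(r,u/1.5,v/1.5,z)*1000)
n=(P(342,172,.024)+P(381,168,.024))/2;f=(P(343,353,.024)+P(379,353,.024))/2
print(n,f,(n+f)/2,np.linalg.norm(n-f),np.degrees(np.arctan2(*(f-n)[1::-1])))
from scipy.spatial.transform import Rotation as R
s=arm.state();T=R.from_quat(s['orientation']).as_matrix();print(s['tool_pos'],np.degrees(np.arctan2(-T[1,0],-T[0,0])))
n=(P(201,211,.024)+P(240,201,.024))/2;d=P(290,350,.024)-P(240,201,.024);d/=np.linalg.norm(d)
print('C',n+d*60,np.degrees(np.arctan2(d[1],d[0])))
n=(P(361,433,.024)+P(394,417,.024))/2;d=P(437,518,.024)-P(394,417,.024);d/=np.linalg.norm(d)
print('A',n+d*60,np.degrees(np.arctan2(d[1],d[0])))
```

```text
[ 390.82970955 -330.82067586   24.        ] [ 507.94279802 -346.40385284   24.        ] [ 449.38625379 -338.61226435   24.        ] 118.14529569294218 -7.579308130177772
[ 0.44570299 -0.32188856  0.1954959 ] -6.6115258201420595
C [ 461.40059475 -410.8462175    24.        ] 7.948622997948937
A [ 620.53199461 -327.19191382   24.        ] 14.370031844256538
```

```bash
python3 -m inch '[{"hand":-0.1,"offset":[3.5,-17,-30],"rotation":[0,0,-0.1]},{"hand":-0.1,"offset":[0,0,-40],"rotation":[0,0,0]},{"hand":-0.1,"offset":[0,0,-40],"rotation":[0,0,0]},{"hand":-0.1,"offset":[0,0,-40],"rotation":[0,0,0]},{"hand":-0.1,"offset":[0,0,-30],"rotation":[0,0,0]},{"hand":-0.1,"offset":[0,0,-9],"rotation":[0,0,0]},{"hand":-0.1,"offset":[0,0,0],"rotation":[0,0,0]},{"hand":1,"offset":[0,0,0],"rotation":[0,0,0]},{"hand":1,"offset":[0,0,0],"rotation":[0,0,0]},{"hand":1,"offset":[0,0,0],"rotation":[0,0,0]},{"hand":1,"offset":[0,0,0],"rotation":[0,0,0]},{"hand":1,"offset":[0,0,0],"rotation":[0,0,0]}]'
python3 -m inch '[{"hand":1,"offset":[0,0,30],"rotation":[0,0,0]},{"hand":1,"offset":[0,0,40],"rotation":[0,0,0]},{"hand":1,"offset":[0,0,40],"rotation":[0,0,0]},{"hand":1,"offset":[0,0,40],"rotation":[0,0,0]},{"hand":1,"offset":[0,15,30],"rotation":[0,0,0.1]},{"hand":1,"offset":[10,34,0],"rotation":[0,0,0.1]},{"hand":1,"offset":[10,34,0],"rotation":[0,0,0.1]},{"hand":1,"offset":[10,34,0],"rotation":[0,0,0.1]},{"hand":1,"offset":[10,34,0],"rotation":[0,0,0.1]},{"hand":1,"offset":[10,34,0],"rotation":[0,0,0.1]},{"hand":1,"offset":[10,34,0],"rotation":[0,0,0.1]},{"hand":1,"offset":[10,34,0],"rotation":[0,0,0]},{"hand":1,"offset":[10,34,0],"rotation":[0,0,0]},{"hand":1,"offset":[10,34,0],"rotation":[0,0,0]},{"hand":1,"offset":[10,34,0],"rotation":[0,0,0]},{"hand":1,"offset":[10,34,0],"rotation":[0,0,0]},{"hand":1,"offset":[5,8.5,0],"rotation":[0,0,0]},{"hand":1,"offset":[0,0,0],"rotation":[0,0,0]},{"hand":1,"offset":[0,0,0],"rotation":[0,0,0]}]'
python3 - <<'E'
from h import *
r=snap('wrist'); crop(r,'w5',0,0,512,384,1.5)
E
```

```text
t: 15.52
tool_pos: [0.4512, -0.3398, 0.0088]
orientation: [0.062, 0.998, -0.001, 0.002]
contact_force: [0.5, 2.0, 7.2]
gripper_width: 0.265
grip_force: 61.7
t: 17.1
tool_pos: [0.5646, 0.0593, 0.1867]
orientation: [0.025, 1.0, -0.0, 0.001]
contact_force: [-0.7, -0.1, 0.5]
gripper_width: 0.266
grip_force: 60.7
```

View pics/w5.png

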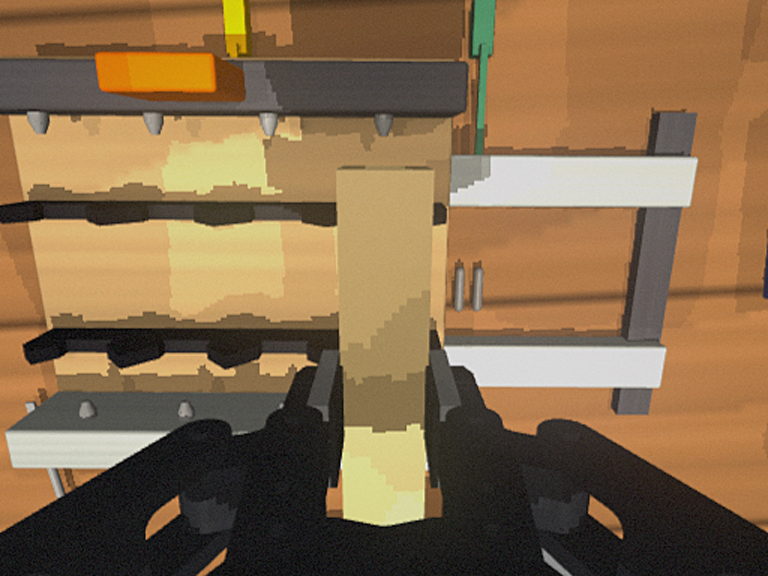

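Blank held straight, above slot 4: its axis at col 385 lines up with the cone at (384,130).

```bash
python3 - <<'E'
from h import *
r=load('wrist'); print(px2w(r,385/1.5,168/1.5,.202))
E
python3 -m inch '[{"hand":1,"offset":[0,-0.5,-35],"rotation":[0,0,0]},{"hand":1,"offset":[0,0,-35],"rotation":[0,0,0]},{"hand":1,"offset":[0,0,-30],"rotation":[0,0,0]},{"hand":1,"offset":[0,0,-15],"rotation":[0,0,0]},{"hand":1,"offset":[0,0,0],"rotation":[0,0,0]},{"hand":1,"offset":[0,0,0],"rotation":[0,0,0]}]'
python3 -m inch '[{"hand":1,"offset":[0,0,-3],"rotation":[0,0,0]},{"hand":1,"offset":[0,0,-3],"rotation":[0,0,0]},{"hand":1,"offset":[0,0,0],"rotation":[0,0,0]},{"hand":1,"offset":[0,0,0],"rotation":[0,0,0]}]'
```

```text
[0.501765   0.06265716 0.202     ]
t: 17.65
tool_pos: [0.5635, 0.0572, 0.0707]
orientation: [0.027, 1.0, -0.0, -0.001]
contact_force: [-0.5, -0.6, -0.6]
gripper_width: 0.266
grip_force: 61.2
t: 17.98
tool_pos: [0.5649, 0.0583, 0.0657]
orientation: [0.026, 1.0, -0.0, 0.001]
contact_force: [-1.1, -0.4, 0.2]
gripper_width: 0.262
grip_force: 61.2
```

```bash
python3 -m inch '[{"hand":1,"offset":[0,0,-1.5],"rotation":[0,0,0]},{"hand":1,"offset":[0,0,0],"rotation":[0,0,0]},{"hand":0.1,"offset":[0,0,0],"rotation":[0,0,0]},{"hand":0.1,"offset":[0,0,0],"rotation":[0,0,0]},{"hand":0.1,"offset":[0,0,0],"rotation":[0,0,0]},{"hand":0.1,"offset":[0,0,30],"rotation":[0,0,0]},{"hand":0.1,"offset":[0,0,35],"rotation":[0,0,0]},{"hand":0.1,"offset":[0,0,35],"rotation":[0,0,0]},{"hand":0.1,"offset":[0,-10,32],"rotation":[0,0,0.2]}]'
python3 -m inch '[{"hand":-0.1,"offset":[-8,-36,0],"rotation":[0,0,0.2]},{"hand":-0.1,"offset":[-8,-36,0],"rotation":[0,0,0.2]},{"hand":-0.1,"offset":[-8,-36,0],"rotation":[0,0,0.2]},{"hand":-0.1,"offset":[-8,-36,0],"rotation":[0,0,0.2]},{"hand":-0.1,"offset":[-8,-36,0],"rotation":[0,0,0.2]},{"hand":-0.1,"offset":[-8,-36,0],"rotation":[0,0,0.2]},{"hand":-0.1,"offset":[-8,-36,0],"rotation":[0,0,0.2]},{"hand":-0.1,"offset":[-8,-36,0],"rotation":[0,0,0.1]},{"hand":-0.1,"offset":[-8,-36,0],"rotation":[0,0,0]},{"hand":-0.1,"offset":[-8,-36,0],"rotation":[0,0,0]},{"hand":-0.1,"offset":[-8,-36,0],"rotation":[0,0,0]},{"hand":-0.1,"offset":[-8,-36,0],"rotation":[0,0,0]},{"hand":-0.1,"offset":[-8,-28,0],"rotation":[0,0,0]},{"hand":-0.1,"offset":[0,0,0],"rotation":[0,0,0]},{"hand":-0.1,"offset":[0,0,0],"rotation":[0,0,0]}]'
cat >> h.py <<'E'
def blanks(r,zt=.024):
    hsv=cv2.cvtColor(r['image'],cv2.COLOR_RGB2HSV)
    m=cv2.inRange(hsv,(22,15,150),(50,90,255)); m=cv2.morphologyEx(m,cv2.MORPH_OPEN,np.ones((3,3)))
    for c in cv2.findContours(m,0,2)[0]:
        if cv2.contourArea(c)<150: continue
        w=np.array([px2w(r,u,v,zt)[:2] for u,v in c[:,0]],np.float32)*1000
        (x,y),(a,b),_=q=cv2.minAreaRect(w); B=cv2.boxPoints(q); e=[B[1]-B[0],B[2]-B[1]]; d=max(e,key=np.linalg.norm)
        if max(a,b)<200: print('blob',round(x),round(y),'size',round(a),round(b),'ang',round((np.degrees(np.arctan2(d[1],d[0]))+90)%180-90,1))
def pose():
    from scipy.spatial.transform import Rotation as R
    s=arm.state();T=R.from_quat(s['orientation']).as_matrix();print('tcp',(s['tool_pos']*1000).round(1),'yaw',np.degrees(np.arctan2(-T[1,0],-T[0,0])).round(1))
E
python3 - <<'E'
from h import *
pose()
print('wrist');blanks(snap('wrist'))
print('top');blanks(snap('top'))
E
```

```text
t: 18.73
tool_pos: [0.5641, 0.0497, 0.197]
orientation: [0.014, 1.0, 0.0, -0.0]
contact_force: [0.8, -0.1, -0.1]
gripper_width: 0.453
grip_force: 0.0
t: 19.98
tool_pos: [0.4596, -0.4128, 0.1946]
orientation: [-0.062, 0.998, 0.001, -0.0]
contact_force: [-0.0, 0.8, 0.3]
gripper_width: 0.55
grip_force: 0.0
tcp [ 459.6 -412.8  194.6] yaw 7.1
wrist
blob 602 -336 size 82 18 ang 14.7
blob 470 -412 size 101 24 ang 7.0
top
blob 12 74 size 69 39 ang 47.3
blob 195 -35 size 165 71 ang 40.6
blob 438 -705 size 27 105 ang -48.0
blob 470 -412 size 100 25 ang 6.8
blob 503 -13 size 123 28 ang 88.5
blob 510 -689 size 85 40 ang 37.2
blob 533 -623 size 28 116 ang -49.9
blob 618 -327 size 116 24 ang 14.6
```

```bash
python3 -m inch '[{"hand":-0.1,"offset":[0.5,0,-40],"rotation":[0,0,0]},{"hand":-0.1,"offset":[0,0,-40],"rotation":[0,0,0]},{"hand":-0.1,"offset":[0,0,-40],"rotation":[0,0,0]},{"hand":-0.1,"offset":[0,0,-40],"rotation":[0,0,0]},{"hand":-0.1,"offset":[0,0,-28],"rotation":[0,0,0]},{"hand":-0.1,"offset":[0,0,0],"rotation":[0,0,0]},{"hand":1,"offset":[0,0,0],"rotation":[0,0,0]},{"hand":1,"offset":[0,0,0],"rotation":[0,0,0]},{"hand":1,"offset":[0,0,0],"rotation":[0,0,0]},{"hand":1,"offset":[0,0,0],"rotation":[0,0,0]},{"hand":1,"offset":[0,0,0],"rotation":[0,0,0]}]'
python3 -m inch '[{"hand":1,"offset":[0,0,30],"rotation":[0,0,0]},{"hand":1,"offset":[0,0,40],"rotation":[0,0,0]},{"hand":1,"offset":[0,0,40],"rotation":[0,0,0]},{"hand":1,"offset":[0,0,40],"rotation":[0,0,0]},{"hand":1,"offset":[0,10,30],"rotation":[0,0,-0.2]},{"hand":1,"offset":[9,32,0],"rotation":[0,0,-0.2]},{"hand":1,"offset":[9,32,0],"rotation":[0,0,-0.2]},{"hand":1,"offset":[9,32,0],"rotation":[0,0,-0.2]},{"hand":1,"offset":[9,32,0],"rotation":[0,0,-0.2]},{"hand":1,"offset":[9,32,0],"rotation":[0,0,-0.2]},{"hand":1,"offset":[9,32,0],"rotation":[0,0,-0.2]},{"hand":1,"offset":[9,32,0],"rotation":[0,0,-0.2]},{"hand":1,"offset":[9,32,0],"rotation":[0,0,-0.1]},{"hand":1,"offset":[9,32,0],"rotation":[0,0,0]},{"hand":1,"offset":[9,32,0],"rotation":[0,0,0]},{"hand":1,"offset":[7.5,30,0],"rotation":[0,0,0]},{"hand":1,"offset":[0,0,0],"rotation":[0,0,0]},{"hand":1,"offset":[0,0,0],"rotation":[0,0,0]}]'
python3 - <<'E'
from h import *
pose()
r=snap('wrist');crop(r,'w6',0,0,512,384,1.5)
E
```

```text
t: 21.0
tool_pos: [0.4621, -0.4126, 0.0097]
orientation: [-0.064, 0.998, -0.001, 0.001]
contact_force: [0.6, 0.5, 4.7]
gripper_width: 0.256
grip_force: 64.2
t: 22.5
tool_pos: [0.5587, -0.05, 0.1883]
orientation: [0.024, 1.0, -0.0, 0.001]
contact_force: [0.1, -0.2, -0.9]
gripper_width: 0.26
grip_force: 63.5
tcp [558.7 -50.  188.3] yaw -2.7
```

View pics/w6.png

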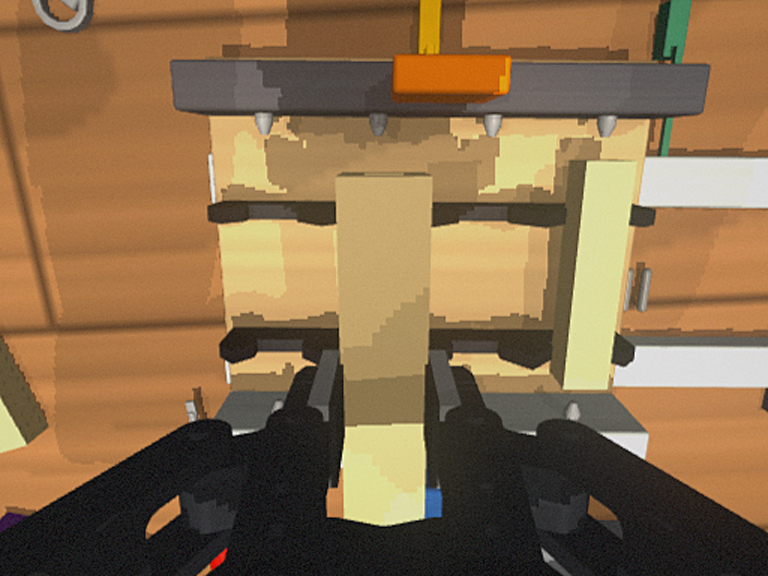

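Blank in slot 4 lies well (570–635, 160–388). The held blank is some 3 mm left of the slot 2 cone (378,125), so I correct and set down.

```bash
python3 -m inch '[{"hand":1,"offset":[-0.5,-3,-35],"rotation":[0,0,-0.04]},{"hand":1,"offset":[0,0,-35],"rotation":[0,0,0]},{"hand":1,"offset":[0,0,-30],"rotation":[0,0,0]},{"hand":1,"offset":[0,0,-15],"rotation":[0,0,0]},{"hand":1,"offset":[0,0,-5],"rotation":[0,0,0]},{"hand":1,"offset":[0,0,-3],"rotation":[0,0,0]},{"hand":1,"offset":[0,0,0],"rotation":[0,0,0]},{"hand":1,"offset":[0,0,0],"rotation":[0,0,0]}]'
python3 -m inch '[{"hand":0.1,"offset":[0,0,0],"rotation":[0,0,0]},{"hand":0.1,"offset":[0,0,0],"rotation":[0,0,0]},{"hand":0.1,"offset":[0,0,0],"rotation":[0,0,0]},{"hand":0.1,"offset":[0,0,30],"rotation":[0,0,0]},{"hand":0.1,"offset":[0,0,35],"rotation":[0,0,0]},{"hand":0.1,"offset":[0,0,35],"rotation":[0,0,0]},{"hand":0.1,"offset":[0,-10,30],"rotation":[0,0,0.3]},{"hand":-0.1,"offset":[8,-35,0],"rotation":[0,0,0.3]},{"hand":-0.1,"offset":[8,-35,0],"rotation":[0,0,0.3]},{"hand":-0.1,"offset":[8,-35,0],"rotation":[0,0,0.3]},{"hand":-0.1,"offset":[8,-35,0],"rotation":[0,0,0.3]},{"hand":-0.1,"offset":[8,-35,0],"rotation":[0,0,0.4]},{"hand":-0.1,"offset":[8,-35,0],"rotation":[0,0,0.4]},{"hand":-0.1,"offset":[8,-35,0],"rotation":[0,0,0.4]},{"hand":-0.1,"offset":[5,-19,0],"rotation":[0,0,0.2]},{"hand":-0.1,"offset":[0,0,0],"rotation":[0,0,0]},{"hand":-0.1,"offset":[0,0,0],"rotation":[0,0,0]}]'
python3 - <<'E'
from h import *
pose()
print('wrist');blanks(snap('wrist'))
E
```

```text
t: 23.22
tool_pos: [0.5571, -0.0551, 0.0654]
orientation: [0.028, 1.0, 0.001, -0.0]
contact_force: [-3.3, 3.0, 4.4]
gripper_width: 0.264
grip_force: 64.8
t: 24.63
tool_pos: [0.6187, -0.3302, 0.1935]
orientation: [-0.123, 0.992, 0.0, -0.0]
contact_force: [0.9, 0.7, 0.4]
gripper_width: 0.551
grip_force: 0.0
tcp [ 618.7 -330.2  193.5] yaw 14.1
wrist
blob 629 -325 size 101 24 ang 14.7
```

```bash
python3 -m inch '[{"hand":-0.1,"offset":[1.3,2.7,-38],"rotation":[0,0,0.1]},{"hand":-0.1,"offset":[0,0,-40],"rotation":[0,0,0]},{"hand":-0.1,"offset":[0,0,-40],"rotation":[0,0,0]},{"hand":-0.1,"offset":[0,0,-40],"rotation":[0,0,0]},{"hand":-0.1,"offset":[0,0,-29],"rotation":[0,0,0]},{"hand":-0.1,"offset":[0,0,0],"rotation":[0,0,0]},{"hand":1,"offset":[0,0,0],"rotation":[0,0,0]},{"hand":1,"offset":[0,0,0],"rotation":[0,0,0]},{"hand":1,"offset":[0,0,0],"rotation":[0,0,0]},{"hand":1,"offset":[0,0,0],"rotation":[0,0,0]},{"hand":1,"offset":[0,0,0],"rotation":[0,0,0]}]'
python3 -m inch '[{"hand":1,"offset":[0,0,30],"rotation":[0,0,0]},{"hand":1,"offset":[0,0,40],"rotation":[0,0,0]},{"hand":1,"offset":[0,0,40],"rotation":[0,0,0]},{"hand":1,"offset":[0,0,40],"rotation":[0,0,0]},{"hand":1,"offset":[0,0,30],"rotation":[0,0,-0.15]},{"hand":1,"offset":[-9,31,0],"rotation":[0,0,-0.4]},{"hand":1,"offset":[-9,31,0],"rotation":[0,0,-0.4]},{"hand":1,"offset":[-9,31,0],"rotation":[0,0,-0.4]},{"hand":1,"offset":[-9,31,0],"rotation":[0,0,-0.4]},{"hand":1,"offset":[-9,31,0],"rotation":[0,0,-0.4]},{"hand":1,"offset":[-9,31,0],"rotation":[0,0,-0.4]},{"hand":1,"offset":[-10,31,0],"rotation":[0,0,-0.4]},{"hand":1,"offset":[0,0,0],"rotation":[0,0,0]},{"hand":1,"offset":[0,0,0],"rotation":[0,0,0]}]'
python3 - <<'E'
from h import *
pose()
r=snap('wrist');crop(r,'w7',0,0,512,384,1.5)
E
```

```text
t: 25.6
tool_pos: [0.6217, -0.3266, 0.0101]
orientation: [-0.129, 0.992, -0.001, 0.002]
contact_force: [-0.9, 1.4, 4.2]
gripper_width: 0.26
grip_force: 64.2
t: 26.77
tool_pos: [0.5561, -0.1073, 0.1889]
orientation: [0.023, 1.0, -0.0, 0.001]
contact_force: [-0.4, -0.8, -1.3]
gripper_width: 0.259
grip_force: 63.5
tcp [ 556.1 -107.3  188.9] yaw -2.7
```

View pics/w7.png

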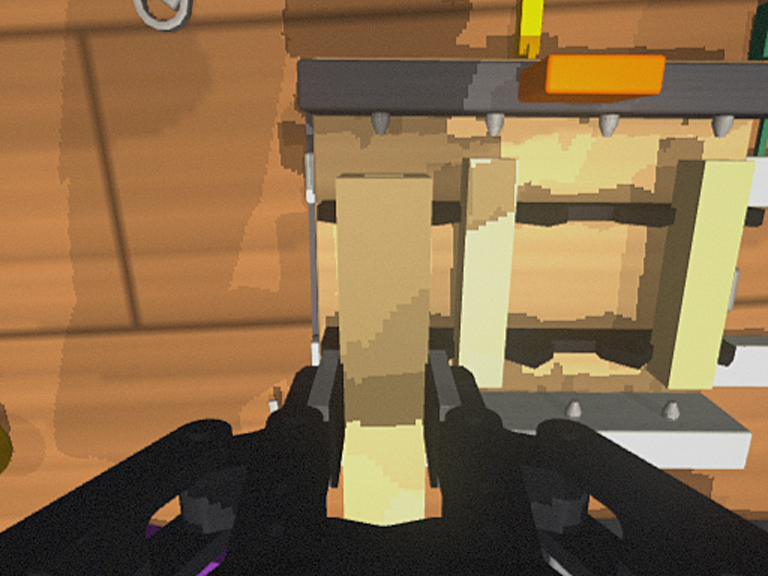

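```bash
python3 -m inch '[{"hand":1,"offset":[-1,-2,-35],"rotation":[0,0,-0.04]},{"hand":1,"offset":[0,0,-35],"rotation":[0,0,0]},{"hand":1,"offset":[0,0,-30],"rotation":[0,0,0]},{"hand":1,"offset":[0,0,-15],"rotation":[0,0,0]},{"hand":1,"offset":[0,0,-5],"rotation":[0,0,0]},{"hand":1,"offset":[0,0,-3],"rotation":[0,0,0]},{"hand":1,"offset":[0,0,0],"rotation":[0,0,0]},{"hand":1,"offset":[0,0,0],"rotation":[0,0,0]}]'
python3 -m inch '[{"hand":0.1,"offset":[0,0,0],"rotation":[0,0,0]},{"hand":0.1,"offset":[0,0,0],"rotation":[0,0,0]},{"hand":0.1,"offset":[0,0,0],"rotation":[0,0,0]},{"hand":0.1,"offset":[0,0,30],"rotation":[0,0,0]},{"hand":0.1,"offset":[0,0,35],"rotation":[0,0,0]},{"hand":0.1,"offset":[0,0,35],"rotation":[0,0,0]},{"hand":-1,"offset":[0,0,30],"rotation":[0,0,0]},{"hand":-1,"offset":[-22,22,0],"rotation":[0,0,0]},{"hand":-1,"offset":[-22,22,0],"rotation":[0,0,0]},{"hand":-1,"offset":[-22,22,0],"rotation":[0,0,0]},{"hand":-1,"offset":[-21,22,0],"rotation":[0,0,0]},{"hand":-1,"offset":[0,0,0],"rotation":[0,0,0]},{"hand":-1,"offset":[0,0,0],"rotation":[0,0,0]}]'
python3 - <<'E'
from h import *
pose()
r=snap('top');crop(r,'t3',155,110,305,220,5)
E
```

```text
t: 27.48
tool_pos: [0.5544, -0.1111, 0.0659]
orientation: [0.028, 1.0, 0.001, -0.001]
contact_force: [-6.0, 4.6, 8.9]
gripper_width: 0.261
grip_force: 65.0
t: 28.57
tool_pos: [0.4679, -0.0222, 0.195]
orientation: [0.026, 1.0, -0.0, 0.001]
contact_force: [-0.2, -0.4, 0.8]
gripper_width: 1.001
grip_force: 0.0
tcp [467.9 -22.2 195. ] yaw -3.0
```

View pics/t3.png

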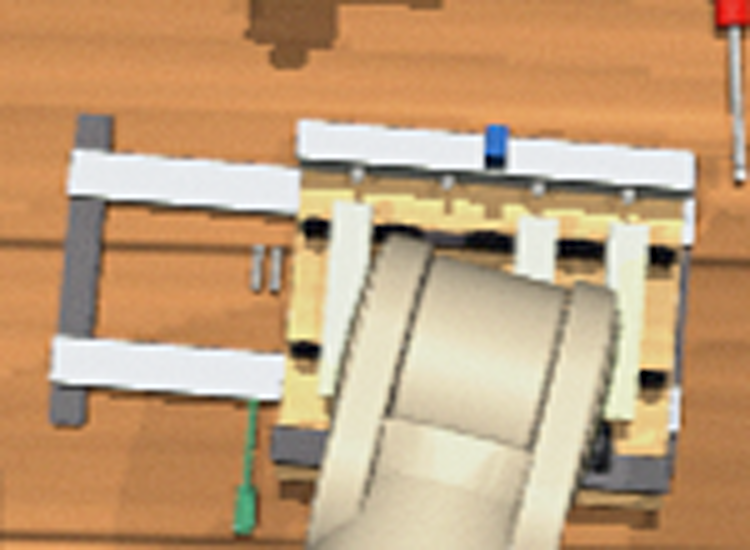

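All three blanks lie straight in slots 4, 2 and 1 (cols 345, 535, 625). Next, the tailstock home.

```bash
python3 -m inch '[{"hand":-1,"offset":[0,2,-30],"rotation":[0,0,0]},{"hand":-1,"offset":[0,0,-34],"rotation":[0,0,0]},{"hand":-1,"offset":[0,0,-30],"rotation":[0,0,0]},{"hand":-1,"offset":[0,0,0],"rotation":[0,0,0]},{"hand":1,"offset":[0,0,0],"rotation":[0,0,0]},{"hand":1,"offset":[0,0,0],"rotation":[0,0,0]},{"hand":1,"offset":[0,0,0],"rotation":[0,0,0]},{"hand":1,"offset":[0,0,0],"rotation":[0,0,0]},{"hand":1,"offset":[0,0,0],"rotation":[0,0,0]},{"hand":1,"offset":[0,0,0],"rotation":[0,0,0]}]'
python3 -m inch '[{"hand":1,"offset":[4,-0.2,0],"rotation":[0,0,0]},{"hand":1,"offset":[5,-0.26,0],"rotation":[0,0,0]},{"hand":1,"offset":[5,-0.26,0],"rotation":[0,0,0]},{"hand":1,"offset":[5,-0.26,0],"rotation":[0,0,0]},{"hand":1,"offset":[5,-0.26,0],"rotation":[0,0,0]},{"hand":1,"offset":[4,-0.2,0],"rotation":[0,0,0]},{"hand":1,"offset":[4,-0.2,0],"rotation":[0,0,0]},{"hand":1,"offset":[4,-0.2,0],"rotation":[0,0,0]},{"hand":1,"offset":[4,-0.2,0],"rotation":[0,0,0]},{"hand":1,"offset":[0,0,0],"rotation":[0,0,0]},{"hand":1,"offset":[0,0,0],"rotation":[0,0,0]}]'
python3 -m inch '[{"hand":1,"offset":[3,-0.15,0],"rotation":[0,0,0]},{"hand":1,"offset":[2,-0.1,0],"rotation":[0,0,0]},{"hand":1,"offset":[0,0,0],"rotation":[0,0,0]},{"hand":1,"offset":[0,0,0],"rotation":[0,0,0]}]'
```

```text
t: 29.45
tool_pos: [0.4704, -0.0208, 0.1027]
orientation: [0.027, 1.0, 0.0, 0.002]
contact_force: [0.8, 2.2, 5.4]
gripper_width: 0.5
grip_force: 61.6
t: 30.37
tool_pos: [0.5098, -0.0229, 0.1027]
orientation: [0.027, 1.0, -0.0, 0.002]
contact_force: [-0.1, 1.2, 6.6]
gripper_width: 0.499
grip_force: 61.8
t: 30.7
tool_pos: [0.5143, -0.0231, 0.1027]
orientation: [0.027, 1.0, -0.0, 0.002]
contact_force: [-1.2, 1.5, 7.9]
gripper_width: 0.499
grip_force: 61.8
```

```bash
python3 -m inch '[{"hand":1,"offset":[2,-0.1,0],"rotation":[0,0,0]},{"hand":1,"offset":[0,0,0],"rotation":[0,0,0]},{"hand":1,"offset":[0,0,0],"rotation":[0,0,0]}]'
python3 -m inch '[{"hand":1,"offset":[2,-0.1,0],"rotation":[0,0,0]},{"hand":1,"offset":[0,0,0],"rotation":[0,0,0]},{"hand":1,"offset":[0,0,0],"rotation":[0,0,0]}]'
python3 -m inch '[{"hand":1,"offset":[2,-0.1,0],"rotation":[0,0,0]},{"hand":1,"offset":[0,0,0],"rotation":[0,0,0]},{"hand":1,"offset":[0,0,0],"rotation":[0,0,0]}]'
```

```text
t: 30.95
tool_pos: [0.5145, -0.0231, 0.1027]
orientation: [0.027, 1.0, -0.0, 0.0]
contact_force: [-7.7, 0.3, 11.2]
gripper_width: 0.498
grip_force: 62.2
t: 31.2
tool_pos: [0.5145, -0.023, 0.1027]
orientation: [0.027, 1.0, -0.0, -0.002]
contact_force: [-12.6, 1.0, 16.8]
gripper_width: 0.504
grip_force: 62.7
t: 31.45
tool_pos: [0.5145, -0.0229, 0.1026]
orientation: [0.027, 1.0, -0.0, -0.004]
contact_force: [-19.0, 0.4, 21.6]
gripper_width: 0.5
grip_force: 63.3
```

```bash
python3 -m inch '[{"hand":1,"offset":[-4.5,0.2,0],"rotation":[0,0,0]},{"hand":1,"offset":[0,0,0],"rotation":[0,0,0]},{"hand":-1,"offset":[0,0,0],"rotation":[0,0,0]},{"hand":-1,"offset":[0,0,0],"rotation":[0,0,0]},{"hand":-1,"offset":[0,0,0],"rotation":[0,0,0]},{"hand":-1,"offset":[0,0,0],"rotation":[0,0,0]},{"hand":-1,"offset":[0,0,35],"rotation":[0,0,0]},{"hand":-1,"offset":[0,0,35],"rotation":[0,0,0]},{"hand":-1,"offset":[30,-5,25],"rotation":[0,0,0]},{"hand":-1,"offset":[0,0,0],"rotation":[0,0,0]},{"hand":-1,"offset":[0,0,0],"rotation":[0,0,0]}]'
python3 - <<'E'
from h import *
pose()
r=snap('wrist');crop(r,'w8',110,80,430,290,2.5)
E
```

```text
t: 32.37
tool_pos: [0.5474, -0.0288, 0.1972]
orientation: [0.027, 1.0, -0.0, 0.002]
contact_force: [-0.5, 0.2, -0.4]
gripper_width: 1.004
grip_force: 0.0
tcp [547.4 -28.8 197.2] yaw -3.1
```

View pics/w8.png

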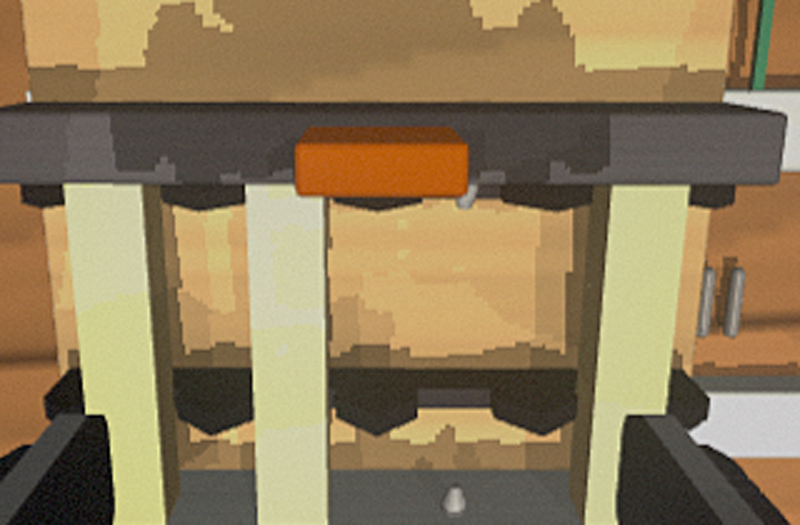

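The near ends of all three blanks butt against the tail bar (row 185) and the far ends reach the fixed bar. I'll check the cone gap from the free slot 3 tips at (467,205) and (455,488), and the carrier position too.

Run:
```python
from h import *
r=load('wrist')
P=lambda x,y,z:(px2w(r,110+x/2.5-.3,80+y/2.5-.3,z)*1000).round(1)
print(P(466,207,.068),P(455,487,.068))
```

```text
[532.7   4.3  68. ] [633.5  -1.9  68. ]
```

Gap is 101 mm, so the tailstock is home. Next, grip the blue tab and push the carrier to the fluting station.

```bash
python3 -m inch '[{"hand":-1,"offset":[37,-1,0],"rotation":[0,0,0]},{"hand":-1,"offset":[37,-1,0],"rotation":[0,0,0]},{"hand":-1,"offset":[37,-0.5,0],"rotation":[0,0,0]},{"hand":-1,"offset":[0,0,-30],"rotation":[0,0,0]},{"hand":-1,"offset":[0,0,-34],"rotation":[0,0,0]},{"hand":-1,"offset":[0,0,-32],"rotation":[0,0,0]},{"hand":-1,"offset":[0,0,0],"rotation":[0,0,0]},{"hand":1,"offset":[0,0,0],"rotation":[0,0,0]},{"hand":1,"offset":[0,0,0],"rotation":[0,0,0]},{"hand":1,"offset":[0,0,0],"rotation":[0,0,0]},{"hand":1,"offset":[0,0,0],"rotation":[0,0,0]},{"hand":1,"offset":[0,0,0],"rotation":[0,0,0]},{"hand":1,"offset":[0,0,0],"rotation":[0,0,0]},{"hand":1,"offset":[0,0,0],"rotation":[0,0,0]},{"hand":1,"offset":[0,0,0],"rotation":[0,0,0]}]'
python3 -m inch '[{"hand":1,"offset":[0.2,4,0],"rotation":[0,0,0]},{"hand":1,"offset":[0.3,6,0],"rotation":[0,0,0]},{"hand":1,"offset":[0.5,10,0],"rotation":[0,0,0]},{"hand":1,"offset":[0.5,10,0],"rotation":[0,0,0]},{"hand":1,"offset":[0.5,10,0],"rotation":[0,0,0]},{"hand":1,"offset":[0.5,10,0],"rotation":[0,0,0]},{"hand":1,"offset":[0.5,10,0],"rotation":[0,0,0]},{"hand":1,"offset":[0.5,10,0],"rotation":[0,0,0]},{"hand":1,"offset":[0.5,10,0],"rotation":[0,0,0]},{"hand":1,"offset":[0.5,10,0],"rotation":[0,0,0]},{"hand":1,"offset":[0.5,10,0],"rotation":[0,0,0]},{"hand":1,"offset":[0.5,10,0],"rotation":[0,0,0]},{"hand":1,"offset":[0.5,10,0],"rotation":[0,0,0]},{"hand":1,"offset":[0.4,8,0],"rotation":[0,0,0]},{"hand":1,"offset":[0.2,4,0],"rotation":[0,0,0]},{"hand":1,"offset":[0,0,0],"rotation":[0,0,0]},{"hand":1,"offset":[0,0,0],"rotation":[0,0,0]}]'
python3 -m inch '[{"hand":1,"offset":[0.1,2,0],"rotation":[0,0,0]},{"hand":1,"offset":[0,0,0],"rotation":[0,0,0]},{"hand":1,"offset":[0,0,0],"rotation":[0,0,0]}]'
```

```text
t: 33.67
tool_pos: [0.6565, -0.0308, 0.1012]
orientation: [0.027, 1.0, -0.0, 0.001]
contact_force: [-1.1, -0.1, 6.5]
gripper_width: 0.15
grip_force: 59.8
t: 35.08
tool_pos: [0.6639, 0.1016, 0.1013]
orientation: [0.027, 1.0, 0.0, 0.002]
contact_force: [0.4, -0.1, 6.2]
gripper_width: 0.153
grip_force: 60.2
t: 35.33
tool_pos: [0.6639, 0.1028, 0.1013]
orientation: [0.027, 1.0, -0.0, 0.002]
contact_force: [1.2, -1.5, 6.8]
gripper_width: 0.153
grip_force: 60.2
```

```bash
python3 -m inch '[{"hand":1,"offset":[0.1,2,0],"rotation":[0,0,0]},{"hand":1,"offset":[0,0,0],"rotation":[0,0,0]},{"hand":1,"offset":[0,0,0],"rotation":[0,0,0]}]'
python3 -m inch '[{"hand":1,"offset":[0.1,2,0],"rotation":[0,0,0]},{"hand":1,"offset":[0,0,0],"rotation":[0,0,0]},{"hand":1,"offset":[0,0,0],"rotation":[0,0,0]}]'
python3 -m inch '[{"hand":1,"offset":[0,1,0],"rotation":[0,0,0]},{"hand":1,"offset":[0,0,0],"rotation":[0,0,0]},{"hand":1,"offset":[0,0,0],"rotation":[0,0,0]}]'
python3 -m inch '[{"hand":1,"offset":[0,1,0],"rotation":[0,0,0]},{"hand":1,"offset":[0,0,0],"rotation":[0,0,0]},{"hand":1,"offset":[0,0,0],"rotation":[0,0,0]}]'
```

```text
t: 35.58
tool_pos: [0.6641, 0.1054, 0.1012]
orientation: [0.027, 1.0, 0.0, 0.002]
contact_force: [1.9, -0.1, 5.5]
gripper_width: 0.153
grip_force: 60.2
t: 35.83
tool_pos: [0.6642, 0.108, 0.1012]
orientation: [0.027, 1.0, 0.001, 0.002]
contact_force: [2.1, 2.2, 4.8]
gripper_width: 0.155
grip_force: 60.2
t: 36.08
tool_pos: [0.6643, 0.1088, 0.1013]
orientation: [0.027, 1.0, 0.0, 0.002]
contact_force: [0.8, 1.2, 4.8]
gripper_width: 0.152
grip_force: 60.2
t: 36.33
tool_pos: [0.6643, 0.1092, 0.1012]
orientation: [0.027, 1.0, -0.0, 0.002]
contact_force: [1.9, -0.3, 5.0]
gripper_width: 0.156
grip_force: 60.2
```

```bash
python3 -m inch '[{"hand":-1,"offset":[0,0,0],"rotation":[0,0,0]},{"hand":-1,"offset":[0,0,0],"rotation":[0,0,0]},{"hand":-1,"offset":[0,0,0],"rotation":[0,0,0]},{"hand":-1,"offset":[0,0,0],"rotation":[0,0,0]},{"hand":-1,"offset":[0,0,35],"rotation":[0,0,0]},{"hand":-1,"offset":[0,0,35],"rotation":[0,0,0]},{"hand":-1,"offset":[0,0,35],"rotation":[0,0,0]},{"hand":-1,"offset":[-30,-20,15],"rotation":[0,0,0]},{"hand":-1,"offset":[-30,-25,0],"rotation":[0,0,0]},{"hand":-1,"offset":[-30,-25,0],"rotation":[0,0,0]},{"hand":-1,"offset":[-30,-25,0],"rotation":[0,0,0]},{"hand":-1,"offset":[-20,-35,0],"rotation":[0,0,0]},{"hand":-1,"offset":[-10,-35,0],"rotation":[0,0,0]},{"hand":-1,"offset":[-10,-35,0],"rotation":[0,0,0]},{"hand":-1,"offset":[0,-35,0],"rotation":[0,0,0]},{"hand":-1,"offset":[0,0,0],"rotation":[0,0,0]},{"hand":-1,"offset":[0,0,0],"rotation":[0,0,0]}]'
python3 - <<'E'
from h import *
r=snap('top');crop(r,'t4',90,110,310,260,3.6)
E
```

```text
t: 37.75
tool_pos: [0.5023, -0.1273, 0.2193]
orientation: [0.029, 1.0, 0.0, -0.0]
contact_force: [-0.2, 0.7, -0.4]
gripper_width: 1.002
grip_force: 0.0
```

View pics/t4.png

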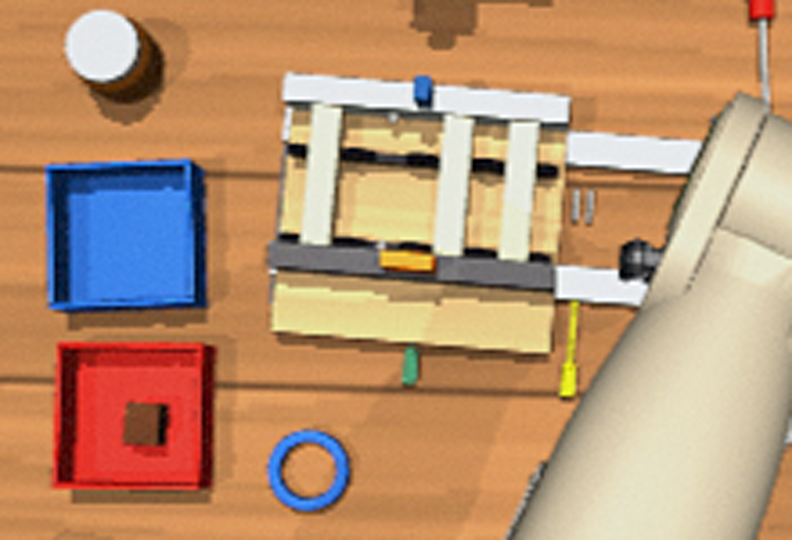

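The carrier's deck centre (411) lines up with the green flag (411,365). All blanks lie between the two bars, and the offcut is in the red bin (145,423).

```bash
python3 -c "
from station import arm
print(arm.sign_off())"
```

```text
the job is handed in; nothing more can be done
None
```

The job is handed in: the offcut is in the red bin, and all three blanks on the bench are loaded in slots 1, 2 and 4. The tailstock went home against its stop at the loading station, and the carrier now lines up with the green flag; the sign-off gave no verdict.

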